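Sweep the loose growler caps into the tilting cap bin

TASK

With your fingertips, push the forward-tipped cap bin back fully upright against the end of the steel counter, then sweep the three loose black screw caps along the counter and off its end into the bin, leaving the bin upright. Slide the caps only, never lift them, and leave the glass stopper, steins, opener, bell and coasters where they stand.

Things in the scene. Friction and masses are not known exactly. Their poses are not given: they have to be found in the camera images.
- counter: fixed raised counter of galvanized steel, 300 mm (its x) by 490 mm (its y) and 90 mm high, flat on top. Its origin is at table level, z up; the deck's top is at z = 90 mm and runs from y = -370 to y = +120 mm and x = -150 to +150 mm. A curb 8 mm thick and 14 mm high runs along both long edges (x = +-146 mm); the two ends have no curb. The cap bin stands beyond the +y end. Counter yaw stays within 0.15 rad of the world frame
- counter_edge (a point): middle of the deck's top edge at the +y end, over which caps drop into the upright bin; axes as the counter's
- bin (a joint): tilt of the cap bin in rad: 0 = upright against its stop, beside the counter's end; grows as it tips forward, away from the counter (up to 0.7; starts at about 0.3 to 0.6). It turns on two side pins along the counter's x at its outer lower edge (counter frame: y = 240, z = 12 mm). Pin friction keeps it wherever it is left; pushing its outer wall's top edge horizontally back towards the counter (-y) with about 3 N rights it
- bin_in (a point): centre of the cap bin's inner floor; axes as the bin's (those of the counter when upright). The bin is an open sheet-steel box, 300 mm (x) by 115 mm (y) by 81 mm high outside, walls and floor 4 mm. Upright, it spans y = 125 to 240 mm in the counter's frame and its rim is at 85 mm, 5 mm below the deck, with a 5 mm gap between. Tipped forward, its inner wall stands above the deck and bars the way, and a wide gap opens. Fixed brackets 50 mm high stand at both its x ends
- bin_front (a point): point on the outer face of the bin's outer (+y) wall, halfway along x, 13 mm below the rim; axes as the bin's. The outer wall is flat and free to push, with clear table beyond it
- cap1: loose black screw cap for a growler, a disc 44 mm in diameter and 16 mm tall, about 15 g, lying flat on the counter deck; origin at the centre of its underside, z up. The three caps are alike; with the stopper they lie in four side-by-side lanes along the counter's y, lane centres about 62 mm apart, one thing in each lane, and nothing lies between a cap and the bin in its own lane
- cap2: as cap1
- cap3: as cap1
- stopper: green glass growler stopper, standing on the deck in a lane among the caps, 36 mm in diameter and 48 mm tall, with a waist; origin at the centre of its underside. To be left alone
- stein1: thick glass beer stein, 84 mm in diameter and 140 mm tall with a side handle, standing near the deck's -y end; origin at the centre of its underside. To be left alone
- stein2: as stein1, at the other side of the same end. To be left alone
- opener: black cast-iron bottle opener, about 38 by 103 by 16 mm, lying flat on the deck between the steins; origin on its underside. To be left alone
- bell: brass service bell, 84 mm in diameter and 57 mm tall, on the table past the bin, on the side away from the robot; origin at the centre of its underside. To be left alone
- coasters: stack of cork coasters, 96 mm in diameter and 30 mm tall, on the table to the robot's left; origin at the centre of its underside. To be left alone
Mind the look-alikes: they are no part of the job. What is shaped like the cap1 but green is not meant.

How it is judged:
On the way, in this order (a step that is already met when the one before it is completed fails the run):
1. the bin is pushed upright (value of joint bin below 0.06 rad and y of each of cap1, cap2, cap3 in the frame of counter_edge below 0.02 m), for 0.2 s.
2. all three caps lie in the upright bin (x of cap1 in the frame of bin_in between -0.15 and 0.15 m and y of cap1 in the frame of bin_in between -0.0575 and 0.0575 m and z of cap1 in the frame of bin_in between -0.01 and 0.06 m and x of cap2 in the frame of bin_in between -0.15 and 0.15 m and y of cap2 in the frame of bin_in between -0.0575 and 0.0575 m and z of cap2 in the frame of bin_in between -0.01 and 0.06 m and x of cap3 in the frame of bin_in between -0.15 and 0.15 m and y of cap3 in the frame of bin_in between -0.0575 and 0.0575 m and z of cap3 in the frame of bin_in between -0.01 and 0.06 m and value of joint bin below 0.06 rad), for 0.2 s.
At the end, for the whole second after the job is handed in: All three caps lie at rest inside the bin, below its rim; the bin is upright (joint below 0.06 rad); the stopper, steins, opener, bell and coasters stand within 25 mm of where they were, untipped (all of step 2 and linear speed of each of cap1, cap2, cap3 below 0.05 m/s and distance of each of stopper, stein1, stein2, opener, bell, coasters from where it was at the start of the episode below 0.025 m and angle between each of stopper, stein1, stein2, opener, bell, coasters's own z axis and vertical below 0.3 rad); the robot touches nothing.
It fails at once if a cap is lifted more than 30 mm above the counter's deck (z of any of cap1, cap2, cap3 in the frame of counter above 0.12 m).
It fails at once if the stopper, a stein, the opener, the bell or the coasters is shifted by more than 25 mm or tipped (distance of any of stopper, stein1, stein2, opener, bell, coasters from where it was at the start of the episode above 0.025 m or angle between any of stopper, stein1, stein2, opener, bell, coasters's own z axis and vertical above 0.3 rad).
It also fails if it takes over 64 s, if anything falls off the work surface, if the arm or the gripper's body presses on something with over 40 N, if the wrist force passes 120 N, or if a joint passes its speed limit or range.

ROBOT

A 6-joint arm with a two-finger parallel gripper is mounted at the origin on the work surface. World frame = base frame: x ahead of the robot, y to its left, z up, the work surface at z = 0. Lengths are in m, angles in rad, forces in N, time in s.
With the tool pointing down it reaches from about 0.35 to 0.85 m from the base axis. Payload 8.1 kg.
Tool frame: the origin (TCP) lies on the mounting face of the last link; the fingertips stand 186 mm ahead of it and the grasp point (between the pads) lies 167 mm ahead of it; z points along the fingers, y is the line along which they close (so a half turn about z gives the same grasp; the last joint's range is limited). The gripper opens to 93 mm and grips with 3 to 60 N. Pads are 15 mm wide; open, the fingers measure 128 mm over their backs; the gripper's body (75 mm by 188 mm) begins 65 mm behind the grasp point.
Start: joints at [-1.414, 0.13, 1.488, -0, 1.523, -0.085], TCP at [0.144, -0.583, 0.405] pointing down, gripper open.
Joint ranges: [-2.96, 2.96], [-0.89, 2.26], [0.02, 2.5], [-1.34, 4.48], [0, 2.73], [-2.66, 2.66]. Speed limits (rad/s): [2.39, 2.39, 2.79, 3.14, 3.14, 3.14].

INTERFACE

Orientations are given as a rotation vector (axis times angle).
In Python, from plant import read_state, read_camera, camera_params, close_job gives the robot as it stands. The module is installed in compiled form; this text tells all that it offers.
- The arm moves only by the tool servo_tool, never from a script. Its argument "increments" is a list of rows, each an object with "slide": the shift along the tool's x, y, z in mm, a list of three; "dr": the turn, a rotation vector about the tool's x, y, z in rad, a list of three; "jaw": the closure, from 0 (fully open) to 1 (shut). In form: [{"slide": [x, y, z], "dr": [ax, ay, az], "jaw": jaw}, ...]. A call has 1 to 20 rows; each row is the pose to reach, as a shift and turn from the pose commanded when the call began, along the tool's axes at that moment; what a row does not reach only later rows make up. A row lasts 1/10 s, in which the tool goes at most 50 mm and 8.59 degrees, less where a joint would pass 70% of its speed; a pose out of reach is approached as far as the arm can. A call with a gripper value outside its range is refused whole. The fingers move at their own pace and stop on an object; "force" is the grip in N (left out, the last holds). Time passes only in rows, so rows that repeat a pose let the fingers close. It gives the time, the measured TCP pose, the force, the opening and the grip force at its end, in the units of the state.
- read_state(): the state, without advancing time (a new reading comes with each control period).
- read_camera(name): name is "side" or "top"; returns (picture, depth): 480x640x3 uint8, red, green, blue; 480x640 float32, m along the optical axis (not along the pixel's ray), 0 where there is no reading.
- camera_params(name): a dict with "fx", "fy", "cx", "cy" (pixels), "k1" (the pictures are not rectified: a ray, as slopes to the right and down, at radius r is drawn at 1 + k1 r^2 times it, then the intrinsics apply), "rvec" (rotation vector, rad) and "tvec" (3), from world to camera coordinates, as OpenCV has them. Camera axes: x right, y down, z forward; pixel columns grow to the right and rows downward; lengths in m; the calibration is good to about 2 mm. A picture is of the moment at which its call begins. camera_params takes no time and is no camera call.
- close_job(): hands the job in; it is judged then, once.
The state is a dict: "t": time; "q": joint angles; "dq": joint speeds; "joint_torque": joint torques, N m; "tool_pos": TCP position; "orientation": TCP orientation; "force": force on the tool from outside, world axes, zero at the start; "wrist_torque": the same for the moment, N m; "opening": finger opening in m; "gripper_force": force on a finger pad.
Only numpy, scipy, OpenCV 4.12 (cv2) and the standard library are available. Lean on these libraries where they do the work, as an engineer would, in place of code of your own. Each camera call takes 0.05 s, during which the arm holds its last target. There are 200 camera calls.

## Working session

There is one attempt and no reset: what is moved stays moved. The work goes in short steps, Python scripts to look and compute and a tool call to move; the robot and the scene stay as the last step left them, time stands still between calls to the robot, and variables do not carry over. Pictures are saved under pics/ and viewed, at most 10 in all, crops included, and the job is handed in when it is done.

Besides the shell and the picture viewer there is one more tool, called after "Call:" as name(argument=value, ...) on one line, values as JSON. servo_tool: Moves the arm, as the interface text tells. Its arguments: {"type":"object","properties":{"increments":{"type":"array"},"force":{"type":"number"}},"required":["increments"]}

```bash
mkdir -p pics; cat > h.py <<'E'
import numpy as np, cv2
from plant import *
def grab(n):
    p,d=read_camera(n); return p,d,camera_params(n)
def cloud(d,c):
    K=np.array([[c['fx'],0,c['cx']],[0,c['fy'],c['cy']],[0,0,1.]])
    v,u=np.mgrid[:480,:640]
    xy=np.stack([(u-c['cx'])/c['fx'],(v-c['cy'])/c['fy']],-1)
    s=xy.copy()
    for _ in range(10): s=xy/(1+c['k1']*(s**2).sum(-1,keepdims=True))
    P=np.concatenate([s,np.ones((480,640,1))],-1)*d[...,None]
    R=cv2.Rodrigues(np.array(c['rvec'],float))[0]; t=np.array(c['tvec'],float).ravel()
    W=(P-t)@R; W[d<=0]=np.nan
    return W
E
python3 - <<'E'
from h import *
for n in('top','side'):
    p,d,c=grab(n); cv2.imwrite(f'pics/{n}0.png',p[...,::-1]); np.savez(f'{n}0.npz',p=p,W=cloud(d,c)); print(n,c)
print(read_state())
E
```

```text
top {'fx': 536.1737195953501, 'fy': 536.1737195953501, 'cx': 327.5016955640981, 'cy': 241.14956049229517, 'k1': 0.05389889203877298, 'rvec': array([ 2.03212015, -2.17849772,  0.23818545]), 'tvec': array([0.11614244, 0.49044991, 1.19314326])}
side {'fx': 484.7620001147856, 'fy': 484.7620001147856, 'cx': 322.9199701576397, 'cy': 236.97708956505977, 'k1': -0.1290010661819347, 'rvec': array([ 0.94930718, -2.41746227,  1.15383559]), 'tvec': array([0.42647024, 0.24011281, 0.7988916 ])}
{'t': 0.1, 'q': array([-1.41441356e+00,  1.31110677e-01,  1.48915441e+00,  3.98684861e-05,
        1.52298835e+00, -8.54010152e-02]), 'dq': array([-0.00228398, -0.00150786, -0.00177706,  0.00117556,  0.00095006,
        0.00036586]), 'joint_torque': array([-1.34162085e-03, -5.61341965e+01, -4.93095517e+01,  7.68582383e-02,
        2.91632902e-02, -4.92268839e-05]), 'tool_pos': array([ 0.14365875, -0.5823456 ,  0.4037859 ]), 'orientation': array([-3.11701499e+00, -3.78665296e-01,  3.00394885e-05]), 'force': array([-0.02287742, -0.91855174,  0.88315905]), 'wrist_torque': array([-0.00221249,  0.02865944,  0.03367012]), 'gripper_force': 0.0, 'opening': 0.09283216383084947}
```

View pics/top0.png

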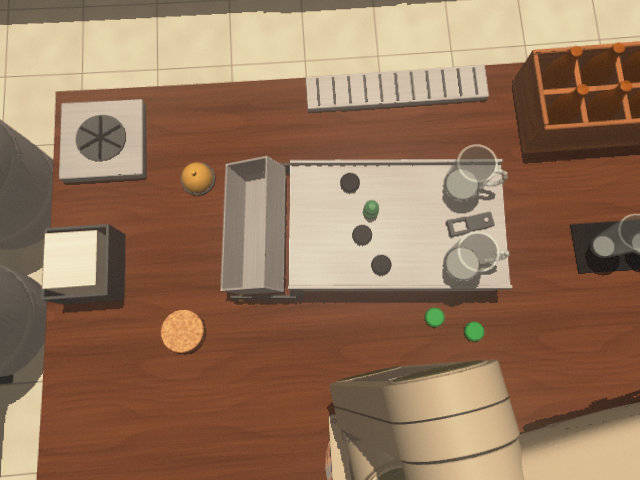

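View pics/side0.png

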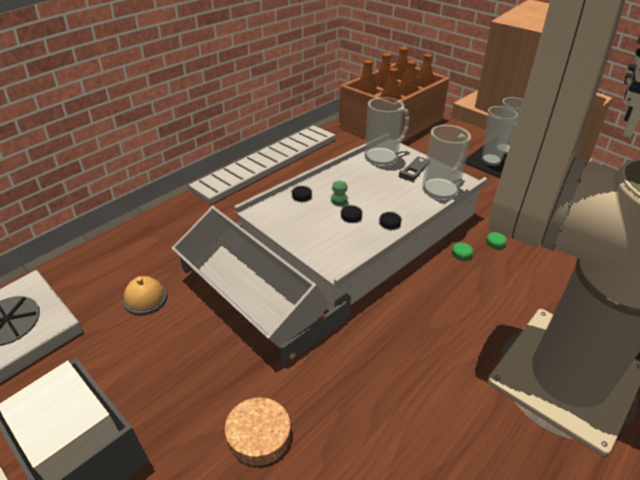

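The top view shows the bin at (253,225), tipped towards the left (+y). The caps are at (350,183), (362,235) and (381,265), with the stopper at (371,209), the steins at the right end, the bell at (197,178) and the coasters at (182,331). Next I'll measure these positions.

```bash
python3 - <<'E'
from h import *
z=np.load('top0.npz'); W=z['W']; p=z['p'].astype(int)
# deck fit
m=(abs(W[...,2]-.09)<.006); m[:,:288]=0;m[:158]=0;m[292:]=0;m[:,512:]=0
n,l,s,c=cv2.connectedComponentsWithStats(m.astype('uint8')); 
pts=W[m][:,:2].astype('f4'); print('deck z',np.median(W[m][:,2]))
r=cv2.minAreaRect(pts); print('rect',r)
# edge line at +y end: per row, leftmost deck pixel
E=[]
for v in range(172,282,4):
    u=np.where(m[v])[0]; E.append(W[v,u[0],:2])
E=np.array(E); f=np.polyfit(E[:,0],E[:,1],1); print('edge y=',f,'yaw',np.arctan(f[0]), (E[:,1]-np.polyval(f,E[:,0])).std())
# curbs
for v in (163,288):
    pass
c=W[...,2]; k=(c>.098)&(c<.109); 
for a,b in((155,170),(280,298)):
    q=k.copy(); q[:a]=0;q[b:]=0;q[:,:300]=0;q[:,440:]=0
    P=W[q][:,:2]; g=np.polyfit(P[:,1],P[:,0],1); print('curb x=',g,len(P))
for u,v,nm in((350,183,'capA'),(362,235,'capB'),(381,265,'capC')):
    s=np.zeros(c.shape,bool); s[v-14:v+15,u-14:u+15]=1
    s&=(p.max(-1)<75)&(c>.098); P=W[s]; print(nm,len(P),np.median(P,0),(P.min(0)+P.max(0))/2,np.ptp(P,axis=0))
s=np.zeros(c.shape,bool); s[195:225,358:384]=1
s&=(p[...,1]>p[...,0]+15)&(c>.098);P=W[s];print('stop',len(P),P.mean(0),P.min(0),P.max(0))
for u in range(215,292,4): print(u,W[225,u].round(3))
for nm,(a,b,cc,d) in dict(bell=(160,198,178,218),coast=(308,356,158,208)).items():
    P=W[a:b,cc:d].reshape(-1,3);P=P[P[:,2]>.015];print(nm,(P.min(0)+P.max(0))/2,P.max(0))
E
```

```text
deck z 0.0892091718031563
rect ((0.5174421668052673, -0.0771602988243103), (0.49080076813697815, 0.29653769731521606), 86.1781005859375)
edge y= [-0.06640251  0.20152314] yaw -0.0663051665681997 0.0006796596193449513
curb x= [0.05939682 0.67015622] 544
curb x= [0.06149102 0.37795671] 496
capA 15 [0.60645601 0.03222524 0.10167955] [0.60716932 0.02438104 0.10239512] [0.01626991 0.03634644 0.00850394]
  return _methods._mean(a, axis=axis, dtype=dtype,
  ret = um.true_divide(
Traceback (most recent call last):
ValueError: zero-size array to reduction operation minimum which has no identity
```

```bash
cat >> h.py <<'E'
def ray(c,u,v,zz):
    s=cv2.undistortPoints(np.array([[[u,v]]],float),np.array([[c['fx'],0,c['cx']],[0,c['fy'],c['cy']],[0,0,1.]]),np.array([c['k1'],0,0,0.]))[0,0]
    R=cv2.Rodrigues(np.array(c['rvec'],float))[0]; t=np.array(c['tvec'],float).ravel()
    d=np.array([*s,1])@R; o=-t@R
    return o+d*(zz-o[2])/d[2]
yaw=-0.063; CO=np.array([.5174,-.0772])-.125*np.array([-np.sin(-yaw)*-1*-1,0])
E
sed -i '$d' h.py; cat >> h.py <<'E'
yaw=-0.0635; ex=np.array([np.cos(yaw),np.sin(yaw)]); ey=np.array([-np.sin(yaw),np.cos(yaw)])
E
python3 - <<'E'
from h import *
z=np.load('top0.npz'); W=z['W']; p=z['p'].astype(int); c=camera_params('top'); Z=W[...,2]
# edge mid: curb mid line x & edge line
gx=lambda y:(0.0605*y+.5240)
x=.535
for _ in range(9): y=.20152-.0664*x; x=gx(y)
e=np.array([x,y]); O=e-.12*ey; print('edge',e,'O',O)
loc=lambda w:(np.array([(w[:2]-O)@ex,(w[:2]-O)@ey])).round(4)
def blob(mask,a,b,cc,d):
    m=np.zeros(mask.shape,'uint8'); m[a:b,cc:d]=mask[a:b,cc:d]
    n,l,s,ce=cv2.connectedComponentsWithStats(m); i=1+s[1:,4].argmax(); return ce[i],s[i]
dark=p.max(-1)<90
for u,v in((350,183),(362,235),(381,265)):
    ce,s=blob(dark,v-16,v+16,u-16,u+16); w=ray(c,*ce,.100); print('cap',ce,s,w.round(4),loc(w))
g=(p[...,1]>p[...,0]+15)
ce,s=blob(g,192,228,355,388); print('stopper',ce,s); w=ray(c,371,213,.10);print(w,loc(w)); w=ray(c,371,206,.138);print(w,loc(w))
for u in range(217,292,3): print(u,W[225,u].round(3),loc(W[225,u]))
for nm,(a,b,cc,d) in dict(bell=(160,198,178,218),coast=(308,356,158,208),steins=(140,290,430,515)).items():
    P=W[a:b,cc:d].reshape(-1,3);P=P[P[:,2]>(.015 if nm!='steins' else .12)];
    if len(P):print(nm,(P.min(0)+P.max(0))/2,P.max(0),loc((P.min(0)+P.max(0))/2))
E
```

```text
edge [0.53404659 0.16605931] O [0.52643171 0.04630116]
cap [349.46830986 182.61971831] [340 173  19  20 284] [0.6209 0.0226 0.1   ] [ 0.0958 -0.0177]
cap [361.66878981 236.28025478] [352 225  20  20 157] [0.493  0.0051 0.1   ] [-0.0308 -0.0432]
cap [380.89605735 265.12903226] [371 255  20  20 279] [ 0.4246 -0.0319  0.1   ] [-0.0967 -0.0845]
stopper [370.98863636 207.88636364] [363 200  16  17 176]
[ 0.54546344 -0.02044893  0.1       ] [ 0.0232 -0.0654]
[ 0.55094677 -0.01802774  0.138     ] [ 0.0285 -0.0626]
217 [ 0.569  0.348 -0.001] [0.0234 0.3037]
220 [0.568 0.34  0.003] [0.0224 0.2957]
223 [ 0.568  0.333 -0.001] [0.0234 0.2892]
226 [0.547 0.313 0.074] [0.0039 0.267 ]
229 [0.55  0.307 0.064] [0.0065 0.2621]
232 [0.552 0.302 0.052] [0.0094 0.2573]
235 [0.554 0.297 0.045] [0.0112 0.2515]
238 [0.557 0.292 0.032] [0.0145 0.2467]
241 [0.56  0.287 0.017] [0.0184 0.2422]
244 [0.562 0.281 0.007] [0.0209 0.2365]
247 [0.56  0.273 0.013] [0.0194 0.2284]
250 [0.559 0.265 0.016] [0.0185 0.2206]
253 [0.558 0.258 0.019] [0.0178 0.213 ]
256 [0.556 0.25  0.024] [0.0164 0.2051]
259 [0.555 0.242 0.027] [0.0156 0.1975]
262 [0.553 0.235 0.032] [0.0143 0.1897]
265 [0.528 0.218 0.122] [-0.0089  0.1715]
268 [0.529 0.212 0.117] [-0.0078  0.1654]
271 [0.531 0.206 0.11 ] [-0.006   0.1596]
274 [0.533 0.2   0.098] [-0.0028  0.1542]
277 [0.537 0.195 0.083] [0.0008 0.1488]
280 [0.539 0.189 0.073] [0.0036 0.143 ]
283 [0.542 0.183 0.059] [0.0071 0.1373]
286 [ 0.557  0.18  -0.001] [0.0225 0.1352]
289 [0.532 0.167 0.092] [-0.0016  0.1207]
bell [0.68999743 0.39042701 0.03819546] [0.72637635 0.42782297 0.06139081] [0.1414 0.3538]
coast [0.3183449  0.42791632 0.02627032] [0.36523148 0.47525597 0.03748024] [-0.2319  0.3676]
steins [ 0.50861606 -0.23665969  0.17906713] [ 0.64241731 -0.16780568  0.23812943] [ 2.000e-04 -2.835e-01]
```

Call:
servo_tool(increments=[{"slide": [0,0,-90],"dr": [0,0,0],"jaw": 0.74},{"slide": [0,0,-90],"dr": [0,0,0],"jaw": 0.74},{"slide": [345,-100,-90],"dr": [0,0,-1.266],"jaw": 0.74},{"slide": [345,-100,-90],"dr": [0,0,-1.266],"jaw": 0.74},{"slide": [345,-100,-90],"dr": [0,0,-1.266],"jaw": 0.74},{"slide": [345,-100,-90],"dr": [0,0,-1.266],"jaw": 0.74},{"slide": [345,-100,-90],"dr": [0,0,-1.266],"jaw": 0.74},{"slide": [345,-100,-90],"dr": [0,0,-1.266],"jaw": 0.74},{"slide": [345,-100,-90],"dr": [0,0,-1.266],"jaw": 0.74},{"slide": [345,-100,-90],"dr": [0,0,-1.266],"jaw": 0.74},{"slide": [345,-100,-90],"dr": [0,0,-1.266],"jaw": 0.74},{"slide": [345,-100,-90],"dr": [0,0,-1.266],"jaw": 0.74},{"slide": [345,-100,-90],"dr": [0,0,-1.266],"jaw": 0.74}])

```text
t: 1.4
tool_pos: [0.4546, -0.4029, 0.4943]
orientation: [-2.292, -2.147, 0.0]
force: [-0.4, -1.3, -0.1]
opening: 0.0239
gripper_force: 0.0
```

Call:
servo_tool(increments=[{"slide": [778,50,0],"dr": [0,0,0],"jaw": 0.74},{"slide": [778,50,0],"dr": [0,0,0],"jaw": 0.74},{"slide": [778,50,0],"dr": [0,0,0],"jaw": 0.74},{"slide": [778,50,0],"dr": [0,0,0],"jaw": 0.74},{"slide": [778,50,0],"dr": [0,0,0],"jaw": 0.74},{"slide": [778,50,0],"dr": [0,0,0],"jaw": 0.74},{"slide": [778,50,0],"dr": [0,0,0],"jaw": 0.74},{"slide": [778,50,0],"dr": [0,0,0],"jaw": 0.74},{"slide": [778,50,0],"dr": [0,0,0],"jaw": 0.74},{"slide": [778,50,0],"dr": [0,0,0],"jaw": 0.74},{"slide": [778,50,0],"dr": [0,0,0],"jaw": 0.74},{"slide": [778,50,0],"dr": [0,0,0],"jaw": 0.74},{"slide": [778,50,0],"dr": [0,0,0],"jaw": 0.74},{"slide": [778,50,0],"dr": [0,0,0],"jaw": 0.74},{"slide": [778,50,0],"dr": [0,0,0],"jaw": 0.74},{"slide": [778,50,0],"dr": [0,0,0],"jaw": 0.74},{"slide": [778,50,0],"dr": [0,0,0],"jaw": 0.74},{"slide": [778,50,0],"dr": [0,0,0],"jaw": 0.74}])

```text
t: 3.2
tool_pos: [0.5538, 0.3704, 0.4941]
orientation: [2.291, 2.149, -0.002]
force: [0.7, -0.6, -0.1]
opening: 0.0242
gripper_force: 0.0
```

Call:
servo_tool(increments=[{"slide": [0,0,50],"dr": [0,0,0],"jaw": 0.74},{"slide": [0,0,100],"dr": [0,0,0],"jaw": 0.74},{"slide": [0,0,150],"dr": [0,0,0],"jaw": 0.74},{"slide": [0,0,200],"dr": [0,0,0],"jaw": 0.74},{"slide": [0,0,230],"dr": [0,0,0],"jaw": 0.74},{"slide": [0,0,253],"dr": [0,0,0],"jaw": 0.74},{"slide": [0,0,253],"dr": [0,0,0],"jaw": 0.74}])

```text
t: 3.9
tool_pos: [0.5525, 0.3676, 0.2374]
orientation: [-2.293, -2.146, 0.012]
force: [-0.1, 0.2, 0.1]
opening: 0.0244
gripper_force: 0.0
```

Call:
servo_tool(increments=[{"slide": [-20,0,0],"dr": [0,0,0],"jaw": 0.74},{"slide": [-35,0,0],"dr": [0,0,0],"jaw": 0.74},{"slide": [-42,0,0],"dr": [0,0,0],"jaw": 0.74},{"slide": [-48,0,0],"dr": [0,0,0],"jaw": 0.74},{"slide": [-54,0,0],"dr": [0,0,0],"jaw": 0.74},{"slide": [-60,0,0],"dr": [0,0,0],"jaw": 0.74},{"slide": [-65,0,0],"dr": [0,0,0],"jaw": 0.74},{"slide": [-70,0,0],"dr": [0,0,0],"jaw": 0.74},{"slide": [-74,0,0],"dr": [0,0,0],"jaw": 0.74},{"slide": [-74,0,0],"dr": [0,0,0],"jaw": 0.74}])

```text
t: 4.9
tool_pos: [0.5488, 0.2965, 0.2414]
orientation: [-2.29, -2.149, -0.0]
force: [0.7, 3.2, 0.6]
opening: 0.024
gripper_force: 2.0
```

Call:
servo_tool(increments=[{"slide": [-3,0,0],"dr": [0,0,0],"jaw": 0.74},{"slide": [-5,0,0],"dr": [0,0,0],"jaw": 0.74},{"slide": [-5,0,0],"dr": [0,0,0],"jaw": 0.74}])

```text
t: 5.2
tool_pos: [0.5483, 0.295, 0.2416]
orientation: [-2.286, -2.148, -0.011]
force: [4.6, 26.6, -8.4]
opening: 0.0241
gripper_force: 12.9
```

```bash
cat > b.py <<'E'
from h import *
O=np.array([.52643,.0463])
p,d,c=grab('top'); W=cloud(d,c); Z=W[...,2]
P=(W[...,:2]-O); Y=P@ey; X=P@ex
m=(X>-.13)&(X<.13)&(Y>.136)&(Y<.225)&(Z<.04)&(Z>-.02)
A=np.c_[Y[m],np.ones(m.sum())]; print('floor slope',np.linalg.lstsq(A,Z[m],rcond=None)[0],np.nanmedian(Z[m]),m.sum())
m=(abs(X)<.14)&(Y>.12)&(Y<.30)&(Z>.07)&(Z<.1); print('rim y,z', np.percentile(Y[m],[2,98]),np.percentile(Z[m],[2,50,98]))
print(read_state()['force'])
import sys; cv2.imwrite('pics/'+sys.argv[1]+'.png',p[...,::-1])
E
python3 b.py top1
```

```text
floor slope [-0.00118973  0.00736411] 0.007139926898866099 1367
rim y,z [0.12012926 0.24084376] [0.07109568 0.08443476 0.091388  ]
[ 6.18864745 26.18156071 -8.30806195]
```

Call:
servo_tool(increments=[{"slide": [20,0,0],"dr": [0,0,0],"jaw": 0.74},{"slide": [40,0,0],"dr": [0,0,0],"jaw": 0.74},{"slide": [40,0,-50],"dr": [0,0,0],"jaw": 0.74},{"slide": [40,0,-100],"dr": [0,0,0],"jaw": 0.74},{"slide": [20,0,-130],"dr": [0,0,0],"jaw": 0.74},{"slide": [-318,90,-130],"dr": [0,0,0],"jaw": 0.74},{"slide": [-318,90,-130],"dr": [0,0,0],"jaw": 0.74},{"slide": [-318,90,-130],"dr": [0,0,0],"jaw": 0.74},{"slide": [-318,90,-130],"dr": [0,0,0],"jaw": 0.74},{"slide": [-318,90,-130],"dr": [0,0,0],"jaw": 0.74},{"slide": [-318,90,-130],"dr": [0,0,0],"jaw": 0.74},{"slide": [-318,90,-130],"dr": [0,0,0],"jaw": 0.74},{"slide": [-318,90,-130],"dr": [0,0,0],"jaw": 0.74},{"slide": [-318,90,-130],"dr": [0,0,0],"jaw": 0.74},{"slide": [-318,90,-130],"dr": [0,0,0],"jaw": 0.74}])

```text
t: 6.75
tool_pos: [0.618, -0.0308, 0.371]
orientation: [-2.289, -2.15, 0.002]
force: [0.3, 0.8, -0.3]
opening: 0.0241
gripper_force: 0.0
```

```bash
python3 - <<'E'
from h import *
s=read_state(); r=s['tool_pos'][:2]-np.array([.52643,.0463]); print(s['tool_pos'],r@ex,r@ey)
p,d,c=grab('side'); cv2.imwrite('pics/side1.png',p[...,::-1])
E
```

```text
[ 0.61803942 -0.03078412  0.37100313] 0.09631634050827254 -0.0711154691269941
```

View pics/side1.png

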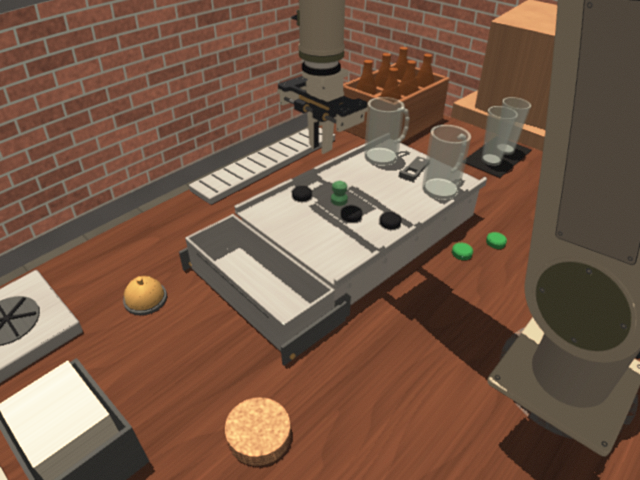

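The side view shows the bin upright at (260,285), with the caps at (302,193), (351,213) and (390,220) and the fork behind the first cap. I'll descend and sweep.

Call:
servo_tool(increments=[{"slide": [0,0,40],"dr": [0,0,0],"jaw": 0.74},{"slide": [0,0,75],"dr": [0,0,0],"jaw": 0.74},{"slide": [0,0,90],"dr": [0,0,0],"jaw": 0.74},{"slide": [0,0,90],"dr": [0,0,0],"jaw": 0.74}])

```text
t: 7.2
tool_pos: [0.6175, -0.03, 0.2795]
orientation: [-2.286, -2.15, 0.004]
force: [-0.4, -1.0, 0.5]
opening: 0.024
gripper_force: 0.0
```

Call:
servo_tool(increments=[{"slide": [8,0,0],"dr": [0,0,0],"jaw": 0.74},{"slide": [16,0,0],"dr": [0,0,0],"jaw": 0.74},{"slide": [24,0,0],"dr": [0,0,0],"jaw": 0.74},{"slide": [34,0,0],"dr": [0,0,0],"jaw": 0.74},{"slide": [46,0,0],"dr": [0,0,0],"jaw": 0.74},{"slide": [60,0,0],"dr": [0,0,0],"jaw": 0.74},{"slide": [75,0,0],"dr": [0,0,0],"jaw": 0.74},{"slide": [90,0,0],"dr": [0,0,0],"jaw": 0.74},{"slide": [105,0,0],"dr": [0,0,0],"jaw": 0.74},{"slide": [120,0,0],"dr": [0,0,0],"jaw": 0.74},{"slide": [135,0,0],"dr": [0,0,0],"jaw": 0.74},{"slide": [150,0,0],"dr": [0,0,0],"jaw": 0.74},{"slide": [165,0,0],"dr": [0,0,0],"jaw": 0.74},{"slide": [180,0,0],"dr": [0,0,0],"jaw": 0.74},{"slide": [195,0,0],"dr": [0,0,0],"jaw": 0.74},{"slide": [210,0,0],"dr": [0,0,0],"jaw": 0.74},{"slide": [222,0,0],"dr": [0,0,0],"jaw": 0.74},{"slide": [222,0,0],"dr": [0,0,0],"jaw": 0.74}])

```text
t: 9.0
tool_pos: [0.6323, 0.1919, 0.2817]
orientation: [-2.288, -2.152, -0.0]
force: [-1.4, -0.2, 0.1]
opening: 0.0246
gripper_force: 0.0
```

```bash
python3 b.py top2
```

```text
floor slope [-0.08619428  0.02626631] 0.007144346334887683 195
rim y,z [0.12653286 0.24123296] [0.07076734 0.08296613 0.08805778]
[ 0.00792384 -0.77751428 -0.0289457 ]
```

View pics/top2.png

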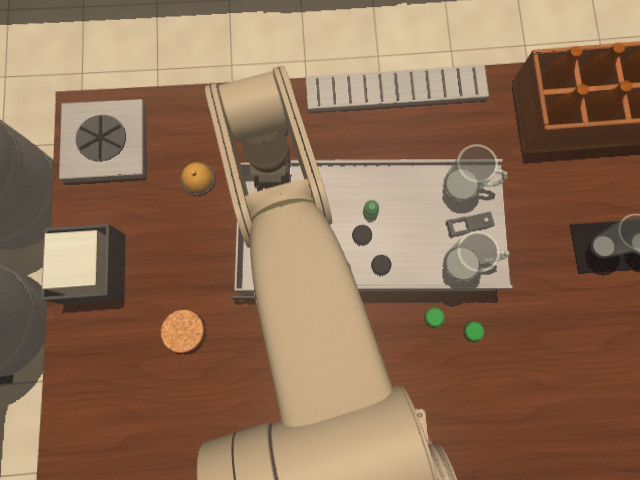

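The first cap is off the deck. The second and third are still at (362,235) and (381,265), and the stopper hasn't moved. Next is the middle cap.

Call:
servo_tool(increments=[{"slide": [0,0,-45],"dr": [0,0,0],"jaw": 0.74},{"slide": [0,0,-90],"dr": [0,0,0],"jaw": 0.74},{"slide": [-245,-130,-90],"dr": [0,0,0],"jaw": 0.74},{"slide": [-245,-130,-90],"dr": [0,0,0],"jaw": 0.74},{"slide": [-245,-130,-90],"dr": [0,0,0],"jaw": 0.74},{"slide": [-245,-130,-90],"dr": [0,0,0],"jaw": 0.74},{"slide": [-245,-130,-90],"dr": [0,0,0],"jaw": 0.74},{"slide": [-245,-130,-90],"dr": [0,0,0],"jaw": 0.74},{"slide": [-245,-130,-90],"dr": [0,0,0],"jaw": 0.74},{"slide": [-245,-130,-90],"dr": [0,0,0],"jaw": 0.74},{"slide": [-245,-130,-90],"dr": [0,0,0],"jaw": 0.74}])

```text
t: 10.15
tool_pos: [0.4876, -0.0458, 0.3719]
orientation: [2.29, 2.15, 0.001]
force: [0.1, -0.2, -1.2]
opening: 0.0241
gripper_force: 0.0
```

```bash
python3 - <<'E'
from h import *
s=read_state(); r=s['tool_pos'][:2]-np.array([.52643,.0463]); print(s['tool_pos'],r@ex,r@ey)
p,d,c=grab('side'); cv2.imwrite('pics/side2.png',cv2.resize(p[130:340,160:480,::-1],(800,525)))
E
```

```text
[ 0.48761393 -0.04576071  0.37188975] -0.0328959132932891 -0.0943383267522284
```

View pics/side2.png

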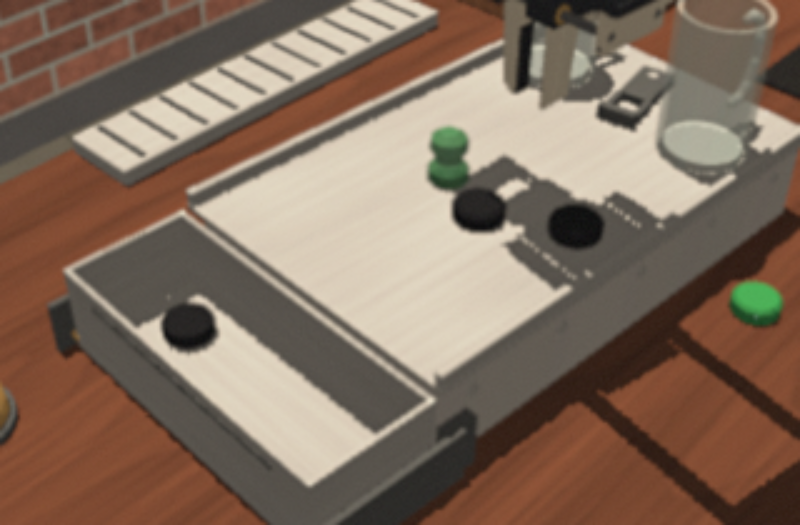

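The crop shows the first cap flat in the bin at (188,325), with the bin upright and the stopper standing clear. Now I'll sweep the middle cap.

Call:
servo_tool(increments=[{"slide": [0,0,40],"dr": [0,0,0],"jaw": 0.74},{"slide": [0,0,75],"dr": [0,0,0],"jaw": 0.74},{"slide": [0,0,90],"dr": [0,0,0],"jaw": 0.74},{"slide": [0,0,90],"dr": [0,0,0],"jaw": 0.74}])

```text
t: 10.6
tool_pos: [0.4865, -0.0453, 0.2793]
orientation: [-2.286, -2.149, 0.004]
force: [-0.2, 0.2, -0.1]
opening: 0.0242
gripper_force: 0.0
```

Call:
servo_tool(increments=[{"slide": [8,0,0],"dr": [0,0,0],"jaw": 0.74},{"slide": [16,0,0],"dr": [0,0,0],"jaw": 0.74},{"slide": [24,0,0],"dr": [0,0,0],"jaw": 0.74},{"slide": [34,0,0],"dr": [0,0,0],"jaw": 0.74},{"slide": [46,0,0],"dr": [0,0,0],"jaw": 0.74},{"slide": [60,0,0],"dr": [0,0,0],"jaw": 0.74},{"slide": [75,0,0],"dr": [0,0,0],"jaw": 0.74},{"slide": [90,0,0],"dr": [0,0,0],"jaw": 0.74},{"slide": [105,0,0],"dr": [0,0,0],"jaw": 0.74},{"slide": [120,0,0],"dr": [0,0,0],"jaw": 0.74},{"slide": [135,0,0],"dr": [0,0,0],"jaw": 0.74},{"slide": [150,0,0],"dr": [0,0,0],"jaw": 0.74},{"slide": [165,0,0],"dr": [0,0,0],"jaw": 0.74},{"slide": [180,0,0],"dr": [0,0,0],"jaw": 0.74},{"slide": [195,0,0],"dr": [0,0,0],"jaw": 0.74},{"slide": [210,0,0],"dr": [0,0,0],"jaw": 0.74},{"slide": [225,0,0],"dr": [0,0,0],"jaw": 0.74},{"slide": [240,0,0],"dr": [0,0,0],"jaw": 0.74},{"slide": [245,0,0],"dr": [0,0,0],"jaw": 0.74},{"slide": [245,0,0],"dr": [0,0,0],"jaw": 0.74}])

```text
t: 12.6
tool_pos: [0.5026, 0.1991, 0.2816]
orientation: [-2.289, -2.152, 0.0]
force: [0.5, -0.8, -1.0]
opening: 0.0242
gripper_force: 0.0
```

```bash
python3 - <<'E'
from h import *
s=read_state(); r=s['tool_pos'][:2]-np.array([.52643,.0463]); print(s['tool_pos'],r@ex,r@ey)
p,d,c=grab('side'); cv2.imwrite('pics/side3.png',cv2.resize(p[130:340,160:480,::-1],(800,525)))
E
```

```text
[0.50263154 0.19914363 0.28164104] -0.03344954309285135 0.15102539042328553
```

View pics/side3.png

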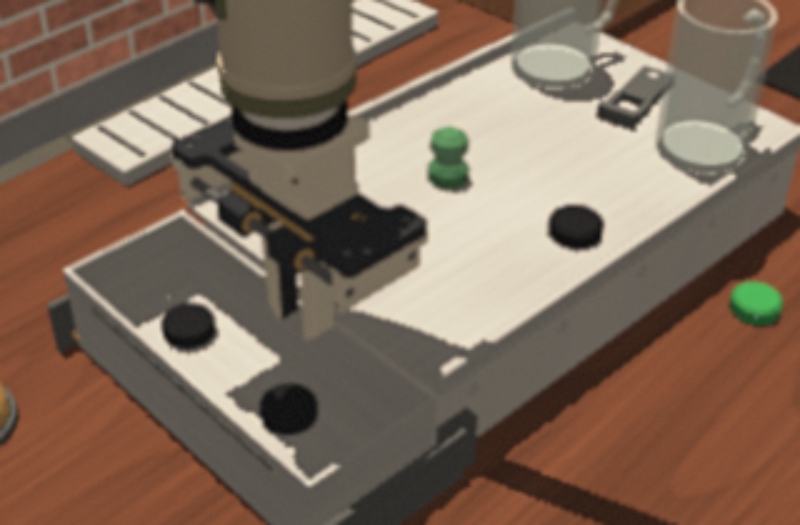

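Two caps are in the bin at (188,325) and (288,408), with the third at (575,226). On to the last one.

Call:
servo_tool(increments=[{"slide": [0,0,-45],"dr": [0,0,0],"jaw": 0.74},{"slide": [0,0,-60],"dr": [0,0,0],"jaw": 0.74},{"slide": [-283,-63,-60],"dr": [0,0,0],"jaw": 0.74},{"slide": [-283,-63,-60],"dr": [0,0,0],"jaw": 0.74},{"slide": [-283,-63,-60],"dr": [0,0,0],"jaw": 0.74},{"slide": [-283,-63,-60],"dr": [0,0,0],"jaw": 0.74},{"slide": [-283,-63,-60],"dr": [0,0,0],"jaw": 0.74},{"slide": [-283,-63,-60],"dr": [0,0,0],"jaw": 0.74},{"slide": [-283,-63,-60],"dr": [0,0,0],"jaw": 0.74},{"slide": [-283,-63,-60],"dr": [0,0,0],"jaw": 0.74},{"slide": [-283,-63,-60],"dr": [0,0,0],"jaw": 0.74}])

```text
t: 13.75
tool_pos: [0.4222, -0.0797, 0.3418]
orientation: [2.29, 2.15, 0.001]
force: [0.6, -0.4, 0.0]
opening: 0.0238
gripper_force: 0.0
```

```bash
python3 - <<'E'
from h import *
s=read_state(); r=s['tool_pos'][:2]-np.array([.52643,.0463]); print(s['tool_pos'],r@ex,r@ey,s['force'])
E
```

```text
[ 0.42215519 -0.07966643  0.34184832] -0.09607115859333117 -0.13232955035103272 [ 0.58283686 -0.41620125  0.00821617]
```

Call:
servo_tool(increments=[{"slide": [0,0,30],"dr": [0,0,0],"jaw": 0.74},{"slide": [0,0,60],"dr": [0,0,0],"jaw": 0.74},{"slide": [0,0,60],"dr": [0,0,0],"jaw": 0.74},{"slide": [8,0,60],"dr": [0,0,0],"jaw": 0.74},{"slide": [16,0,60],"dr": [0,0,0],"jaw": 0.74},{"slide": [24,0,60],"dr": [0,0,0],"jaw": 0.74},{"slide": [34,0,60],"dr": [0,0,0],"jaw": 0.74},{"slide": [46,0,60],"dr": [0,0,0],"jaw": 0.74},{"slide": [60,0,60],"dr": [0,0,0],"jaw": 0.74},{"slide": [75,0,60],"dr": [0,0,0],"jaw": 0.74},{"slide": [90,0,60],"dr": [0,0,0],"jaw": 0.74},{"slide": [105,0,60],"dr": [0,0,0],"jaw": 0.74},{"slide": [120,0,60],"dr": [0,0,0],"jaw": 0.74}])

```text
t: 15.05
tool_pos: [0.4295, 0.0409, 0.282]
orientation: [2.29, 2.15, 0.001]
force: [-0.1, -0.8, -0.1]
opening: 0.0243
gripper_force: 0.1
```

Call:
servo_tool(increments=[{"slide": [15,0,0],"dr": [0,0,0],"jaw": 0.74},{"slide": [30,0,0],"dr": [0,0,0],"jaw": 0.74},{"slide": [45,0,0],"dr": [0,0,0],"jaw": 0.74},{"slide": [60,0,0],"dr": [0,0,0],"jaw": 0.74},{"slide": [75,0,0],"dr": [0,0,0],"jaw": 0.74},{"slide": [90,0,0],"dr": [0,0,0],"jaw": 0.74},{"slide": [105,0,0],"dr": [0,0,0],"jaw": 0.74},{"slide": [120,0,0],"dr": [0,0,0],"jaw": 0.74},{"slide": [135,0,0],"dr": [0,0,0],"jaw": 0.74},{"slide": [150,0,0],"dr": [0,0,0],"jaw": 0.74},{"slide": [162,0,0],"dr": [0,0,0],"jaw": 0.74},{"slide": [162,0,0],"dr": [0,0,0],"jaw": 0.74},{"slide": [162,0,-50],"dr": [0,0,0],"jaw": 0.74},{"slide": [162,0,-100],"dr": [0,0,0],"jaw": 0.74},{"slide": [0,0,-120],"dr": [0,0,0],"jaw": 0.74},{"slide": [0,0,-120],"dr": [0,0,0],"jaw": 0.74},{"slide": [0,0,-120],"dr": [0,0,0],"jaw": 0.74},{"slide": [0,0,-120],"dr": [0,0,0],"jaw": 0.74},{"slide": [0,0,-120],"dr": [0,0,0],"jaw": 0.74}])

```text
t: 16.95
tool_pos: [0.4294, 0.0374, 0.4023]
orientation: [2.294, 2.145, 0.001]
force: [-0.7, 0.1, -0.6]
opening: 0.0245
gripper_force: 0.0
```

```bash
python3 b.py top4; python3 - <<'E'
from h import *
p,d,c=grab('side'); cv2.imwrite('pics/side4.png',p[...,::-1])
E
```

```text
floor slope [-0.07143022  0.02342262] 0.008029414610275098 3791
rim y,z [0.1203308  0.24095634] [0.07108533 0.08353905 0.0905547 ]
[0.33599048 0.55633306 0.1309935 ]
```

View pics/side4.png

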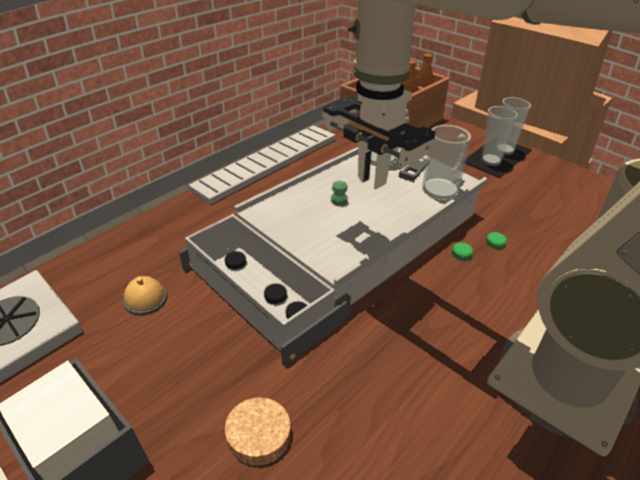

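All three caps are in the bin at (235,260), (275,293) and (297,310), and everything else is in place. The gripper is clear. Before handing in, I'll check the cap heights and the bin tilt from the top cloud.

```bash
python3 - <<'E'
from h import *
O=np.array([.52643,.0463])
p,d,c=grab('top'); W=cloud(d,c); P=W[...,:2]-O; X=P@ex; Y=P@ey; Z=W[...,2]
m=((p.max(-1)<60)&(X>-.145)&(X<.145)&(Y>.13)&(Y<.236)&(Z<.1)).astype('uint8')
n,l,s,ce=cv2.connectedComponentsWithStats(m)
for i in range(1,n):
    if s[i,4]>60: q=l==i; print(s[i],np.median(X[q]),np.median(Y[q]),np.percentile(Z[q],[5,50,95]))
f=(X>.0)&(X<.06)&(Y>.15)&(Y<.225)&(Z<.03); print('tilt',np.polyfit(Y[f],Z[f],1))
E
```

```text
tilt [-0.00852964  0.00864937]
```

```bash
python3 - <<'E'
from h import *
O=np.array([.52643,.0463])
p,d,c=grab('top'); W=cloud(d,c); P=W[...,:2]-O; X=P@ex; Y=P@ey; Z=W[...,2]
m=((Z>.015)&(Z<.06)&(X>-.14)&(X<.14)&(Y>.135)&(Y<.228)).astype('uint8')
n,l,s,ce=cv2.connectedComponentsWithStats(m)
for i in range(1,n):
    if s[i,4]>25: q=l==i; print(s[i],np.median(X[q]),np.median(Y[q]),np.percentile(Z[q],[5,50,95]))
cv2.imwrite('pics/top5.png',cv2.resize(p[140:310,210:330,::-1],(420,595)))
E
```

```text
[264 185  19  18 259] 0.09605995102906596 0.16579051207483775 [0.01819288 0.02267303 0.0268724 ]
[263 236  19  19 269] -0.033289109103467864 0.16628274715177116 [0.01786511 0.02264978 0.02690099]
[262 263  19  19 277] -0.09758679953884862 0.1671698386699703 [0.0188723  0.02273881 0.02773697]
```

View pics/top5.png

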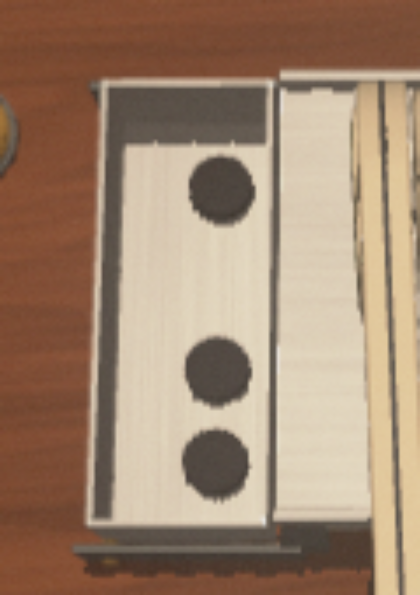

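All three caps lie flat on the floor of the upright bin, at (222,190), (218,371) and (216,463) in the crop.

```bash
python3 -c "
from plant import *
print(close_job())"
```

```text
the job is handed in; nothing more can be done
None
```

The job is handed in at about 17 s of the 64 s allowed: the bin is upright, all three caps lie flat in it, the arm is clear of everything, and nothing else was seen to have moved; no verdict came back.

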